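# Clear a lodged offcut from a sloping T-slot

### The arm

A 6-joint arm with a two-finger parallel gripper is mounted at the origin on the work surface; the furniture and walls round the work are solid. World frame = base frame: x ahead of the robot, y to its left, z up, the work surface at z = 0. Lengths are in m, angles in rad, forces in N, time in s.
With the tool pointing down it reaches from about 0.325 to 0.9 m from the base axis. Payload 6.1 kg.
Tool frame: the origin (TCP) lies at the very end of the fingers, on their centre line; the grasp point (between the pads) lies 19 mm behind it (arm.tcp_to_grasp is the distance from the TCP to the grasp point, in m); x points along the fingers, y is the direction in which the jaws open and shut, and the axes are right-handed (so a half turn about x gives the same grasp; the last joint's range is limited). The gripper opens to 85 mm and grips with 20 to 120 N. Pads are 22 mm wide; open, the fingers measure 114 mm over their backs; the gripper's body (76 mm by 85 mm) begins 54 mm behind the grasp point. The pads swing forward as they close: fully open they stand 13 mm farther back than shut.
Start: joints at [-1.407, 0.22, 1.526, -0, 1.395, -0.126], TCP at [0.179, -0.599, 0.231] pointing down, gripper open.
Joint ranges: [-2.98, 2.98], [-0.91, 2.08], [0.09, 2.57], [-1.24, 4.39], [0.2, 2.65], [-2.68, 2.68]. Speed limits (rad/s): [2.57, 2.57, 3.01, 3.14, 3.14, 3.14].

### API

Orientations are given as a unit quaternion [x, y, z, w].
In Python, from cell import status, capture, camera_params, hand_in, arm gives the robot as it stands. The module is installed in compiled form; this text tells all that it offers.
- The arm moves only by the tool move_arm, never from a script. Its argument "deltas" is a list that holds one entry, the list of rows, each a list of 5 numbers: the shift along the tool's x, y, z in mm, then the turn about the tool's x in degrees, then the opening, from 0 (shut) to 1 (fully open). In form: [[[x, y, z, twist, grip], ...]]. A call has exactly 10 rows; each row is the pose to reach, as a shift and turn from the pose commanded when the call began, along the tool's axes at that moment; what a row does not reach only later rows make up. A row lasts 1/8 s, in which the tool goes at most 62.5 mm and 10.7 degrees, less where a joint would pass 70% of its speed; a pose out of reach is approached as far as the arm can. A call with a gripper value outside its range is refused whole. The fingers move at their own pace and stop on an object; "force" is the grip in N (left out, the last holds). Time passes only in rows, so rows that repeat a pose let the fingers close, or fill a call up. It gives the time, the measured TCP pose, the force and the opening at its end, in the units of the state.
- status.state(): the state, without advancing time (a new reading comes with each control period).
- capture(name): name is "side" or "top"; returns the picture (480x640x3 uint8, blue, green, red); there is no depth.
- camera_params(name): a dict with "fx", "fy", "cx", "cy" (pixels), "rvec" (rotation vector, rad) and "tvec" (3), from world to camera coordinates, as OpenCV has them. Camera axes: x right, y down, z forward; pixel columns grow to the right and rows downward; lengths in m; the calibration is good to about 2 mm. A picture is of the moment at which its call begins. camera_params takes no time and is no camera call.
- hand_in(): hands the job in, once; it reports no verdict.
The state is a dict: "clock": time; "joint_positions": joint angles; "joint_velocities": joint speeds; "joint_torque": joint torques, N m; "tool_pos": TCP position; "tcp_rot": TCP orientation; "force": force on the tool from outside, world axes, zero at the start; "wrist_torque": the same for the moment, N m; "width": finger opening in m.
Only numpy, scipy, OpenCV 4.12 (cv2) and the standard library are available. Lean on these libraries where they do the work, as an engineer would, in place of code of your own. Each camera call takes 0.05 s, during which the arm holds its last target.

### The job

A metal offcut is lodged in the T-slot of the sloping fixture plate. Take the scraper from its forked rest, put its blade down into the slot behind the offcut (between it and the closed end) and push along the slot until the offcut drops out of the open end into the chip tray. Then stand the scraper upright in its rest again and leave the other things on the table alone.

Things in the scene. Friction and masses are not known exactly. Their poses are not given: they have to be found in the camera images.
- slot_plate: Fixed aluminium plate 100x150x34 mm sloping 30 deg, face up and to the robot's left. Origin: middle of underside. Axes: x up the slope, y along the T-slot, z square out of the face (face at z=34 mm). Slot at x=0: channel 28 mm wide, z=8 (floor) to 22 mm; neck 14 mm wide, z=22 to 30 mm; then 45-deg chamfers, 22 mm wide at the face. A blade leaning over 20 deg across it will not go in.
- open_end (a point): Middle of the channel floor at the slot's open end, the one nearer the robot: y = -75 mm, z = 8 mm in slot_plate's frame. The slot, neck too, is open here and the tray is below.
- stop (a point): Top of the dark steel stop that shuts the slot's far end, at its inner face: y = +67 mm, z = 34 mm in slot_plate's frame. A dark end cover reaches on to y = 82 mm.
- scrap: Dark metal offcut, block 24 x 30 (along the slot) x 10 mm, 40 to 85 g, in the channel, too wide for the neck; held by friction, about 1 N moves it. Origin: its centre. It starts from y = -20 to +20 mm in slot_plate's frame. Its own frame starts level (z up, y along the slot) though its flats follow the slope.
- scraper: Loose hand scraper, about 120 g, 122 mm long. Origin: middle of the blade's tip; z up through the handle. Steel blade 8 (x) by 14 (y) mm, z=0 to 45 mm; collar 34 (x) by 38 (y) mm, z=45 to 50 mm; grey handle 24 (x) by 20 (y) mm, z=50 to 122 mm, to be gripped on the flats at +y and -y. Starts upright, hanging by its collar in the rest, tip 10 mm above the table.
- rest: Fixed forked rest, foot 80x70 mm. Origin: middle of its underside, on the table; z up. Two prongs along x (x=-32 to 24 mm), tops at z=55 mm, gap 22 mm between them (y=-11 to 11 mm), open at -x, joined by a wall at x=24 to 32 mm. The blade hangs in the gap, the collar lies on the prongs. At the start the scraper's origin is above the rest's within 7 mm, axes parallel.
- tray_floor (a point): Middle of the inner floor of the chip tray, an open steel tray fixed below the slot's open end: inside 104 (across the slot) x 94 mm, walls 26 mm high, floor 3 mm above the table.
- wash_vial: Bystander: squat vial with red lid, 44 mm wide, 48 mm high, to the left of the rest.
- buffer_green: Bystander: small white square bottle lying down, 44 x 29 x 28 mm, on the right (high) side of the fixture.
- coverslip_box: Bystander: small flat white box, 34 x 34 x 16 mm, on the right (high) side of the fixture.
- stock_bottle_black: Bystander: black bottle, 62 mm wide, 135 mm high, well to the right of the fixture.

How it is judged:
By the outcome, as a careful person would: the job done as asked, in the order asked, and still so for the second after the job is handed in, with the robot touching nothing.
It also fails if it takes over 51 s, if anything falls off the work surface, if the arm or the gripper's body presses on something with over 40 N, if the wrist force passes 120 N, or if a joint passes its speed limit or range.

## Working session

There is one attempt and no reset: what is moved stays moved. The work goes in short steps, Python scripts to look and compute and a tool call to move; the robot and the scene stay as the last step left them, time stands still between calls to the robot, and variables do not carry over. Pictures are saved under pics/ and viewed, and the job is handed in when it is done.

Besides the shell and the picture viewer there is one more tool, called by a JSON object that holds its "fn" and its "kwargs". move_arm: Moves the arm, as the interface text tells. Its arguments: {"type":"object","properties":{"deltas":{"type":"array"},"force":{"type":"number"}},"required":["deltas"]}

```bash
mkdir -p pics; ls; python3 - <<'E'
from cell import status,capture,camera_params
import cv2
print(status.state())
for n in("side","top"):
    cv2.imwrite(f"pics/{n}0.png",capture(n)); print(n,camera_params(n))
E
```

```text
pics
{'clock': 0.0, 'joint_positions': array([-1.40707097e+00,  2.21229596e-01,  1.52762262e+00, -4.56691794e-05,
        1.39468033e+00, -1.26116831e-01]), 'joint_velocities': array([ 8.33924290e-04,  1.07708052e-03,  3.93135229e-04,  1.23024978e-03,
       -7.10469655e-04,  2.19065213e-05]), 'joint_torque': array([-2.49666336e-04, -4.96901929e+01, -3.89392447e+01, -1.47505139e-04,
        1.11010004e-02,  5.25742522e-06]), 'tool_pos': array([ 0.17849786, -0.59833669,  0.23019099]), 'tcp_rot': array([-0.69966487, -0.10280457,  0.69972244, -0.1014337 ]), 'force': array([0.01666012, 0.67814145, 0.42150089]), 'wrist_torque': array([-0.03185195, -0.00614425, -0.01427986]), 'width': 0.08528114269837611}
side {'fx': 470.9444129339745, 'fy': 470.9444129339745, 'cx': 323.4561199490647, 'cy': 242.0930254687345, 'rvec': array([ 2.08840128, -0.06332316,  0.03601602]), 'tvec': array([-0.51312108,  0.09811447,  0.9293532 ])}
top {'fx': 500.74810177044566, 'fy': 500.74810177044566, 'cx': 322.4219710970749, 'cy': 238.9962431618403, 'rvec': array([ 2.14101727, -2.11185545,  0.17649676]), 'tvec': array([0.02122746, 0.52411565, 1.22330146])}
```

View pics/side0.png

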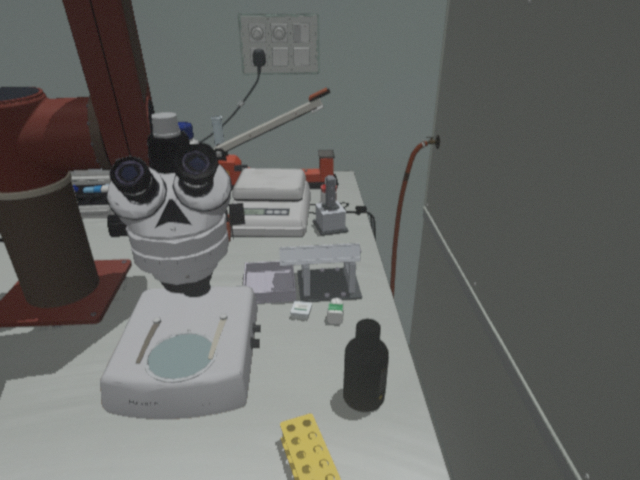

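View pics/top0.png

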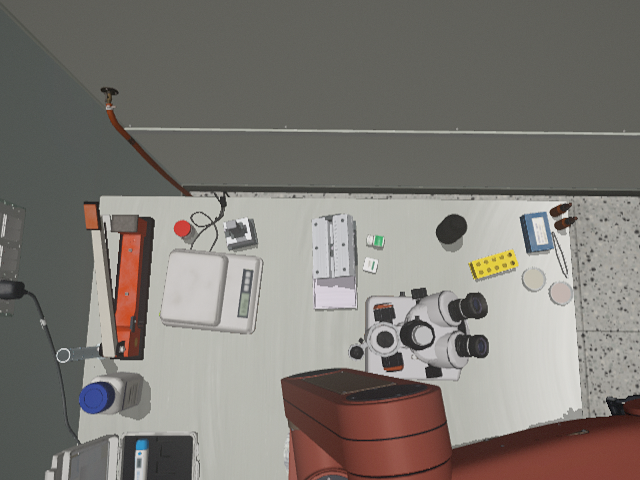

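The side view shows the rest and scraper at about (330,205), the sloping plate at (320,260) and the tray at (270,280). In the top view the rest is at about (240,233), the plate at (333,245), the tray at (335,292) and the vial at (182,228). I'll enlarge those areas.

```bash
cat > h.py <<'E'
import numpy as np,cv2
from cell import status,capture,camera_params
P={n:camera_params(n) for n in("side","top")}
def KRT(n):
    p=P[n];K=np.array([[p["fx"],0,p["cx"]],[0,p["fy"],p["cy"]],[0,0,1]]);R=cv2.Rodrigues(np.array(p["rvec"]))[0];return K,R,np.array(p["tvec"])
def ray(n,uv):
    K,R,t=KRT(n);c=-R.T@t;d=R.T@np.linalg.inv(K)@np.array([uv[0],uv[1],1.]);return c,d/np.linalg.norm(d)
def onz(n,uv,z):
    c,d=ray(n,uv);return c+d*(z-c[2])/d[2]
def tri(us,ut):
    c1,d1=ray("side",us);c2,d2=ray("top",ut)
    A=np.stack([d1,-d2],1);s=np.linalg.lstsq(A,c2-c1,rcond=None)[0]
    a=c1+d1*s[0];b=c2+d2*s[1];return (a+b)/2,np.linalg.norm(a-b)
def proj(n,X):
    K,R,t=KRT(n);x=K@(R@np.asarray(X,float)+t);return x[:2]/x[2]
def crop(img,x0,y0,x1,y1,s,fn):
    c=cv2.resize(img[y0:y1,x0:x1],None,fx=s,fy=s,interpolation=cv2.INTER_CUBIC);cv2.imwrite(fn,c)
E
python3 - <<'E'
from h import *
s=cv2.imread("pics/side0.png");t=cv2.imread("pics/top0.png")
for n in P:print(n,ray(n,(320,240)))
crop(s,230,140,390,340,3,"pics/s1.png")
a=cv2.resize(t[205:265,165:265],None,fx=7,fy=7,interpolation=cv2.INTER_CUBIC);cv2.imwrite("pics/t1.png",a)
crop(t,300,205,395,315,5,"pics/t2.png")
E
```

```text
side (array([ 0.46676299, -0.78821778,  0.54540088]), array([ 0.0448888 ,  0.86967657, -0.49157671]))
top (array([0.30396737, 0.01609724, 1.29574651]), array([ 0.17114803,  0.01451393, -0.98513842]))
```

View pics/s1.png

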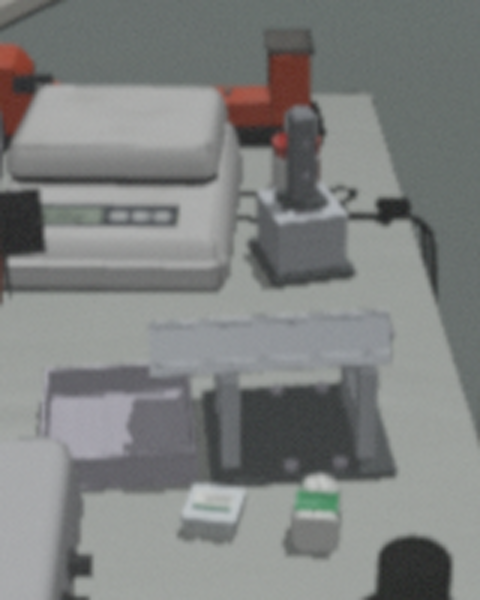

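View pics/t1.png

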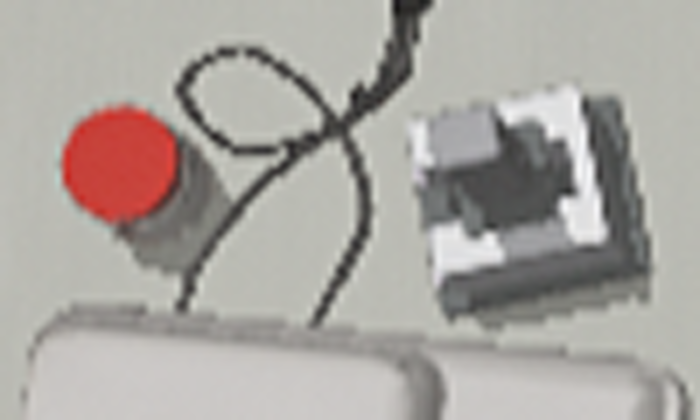

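View pics/t2.png

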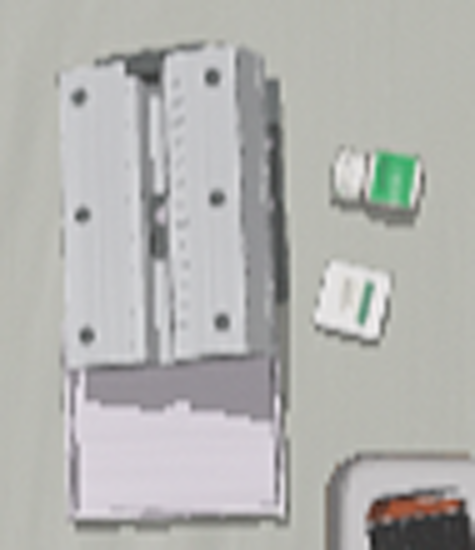

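```bash
python3 - <<'E'
from h import *
from scipy.spatial.transform import Rotation as Rr
print(Rr.from_quat(status.state()["tcp_rot"]).as_matrix().round(3))
s=cv2.imread("pics/side0.png");t=cv2.imread("pics/top0.png")
def g(img,x0,y0,x1,y1,k,fn):
    c=cv2.resize(img[y0:y1,x0:x1],None,fx=k,fy=k,interpolation=cv2.INTER_NEAREST)
    for i in range(x0,x1,5): cv2.putText(c,str(i),((i-x0)*k,8),0,.3,(0,0,255),1);cv2.line(c,((i-x0)*k,10),((i-x0)*k,14),(0,0,255))
    for i in range(y0,y1,5): cv2.putText(c,str(i),(0,(i-y0)*k+4),0,.3,(255,0,0),1)
    cv2.imwrite(fn,c)
g(t,305,208,365,283,8,"pics/tg_plate.png")
g(t,218,212,268,256,13,"pics/tg_rest.png")
g(s,275,235,365,305,8,"pics/sg_plate.png")
g(s,308,170,352,240,8,"pics/sg_rest.png")
E
```

```text
[[-0.     0.286 -0.958]
 [ 0.002 -0.958 -0.286]
 [-1.    -0.002 -0.   ]]
```

View pics/tg_plate.png

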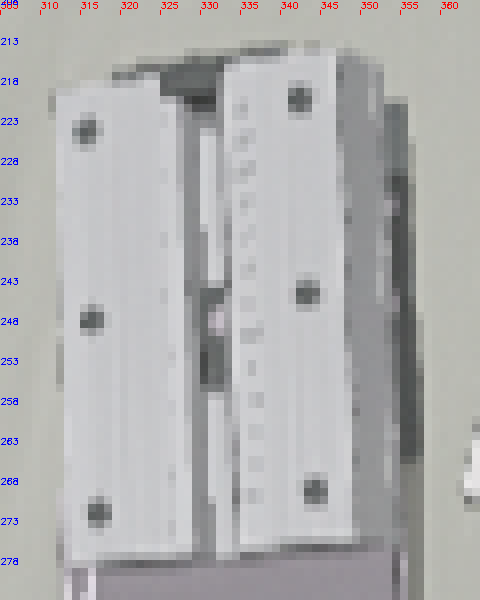

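View pics/tg_rest.png

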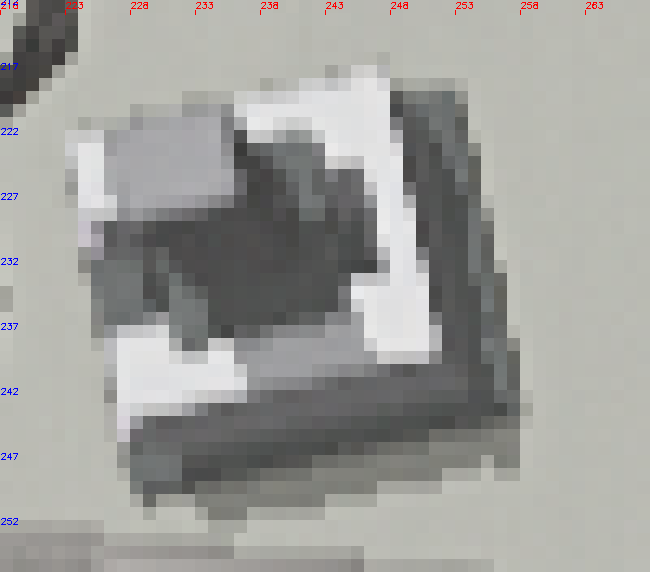

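View pics/sg_plate.png

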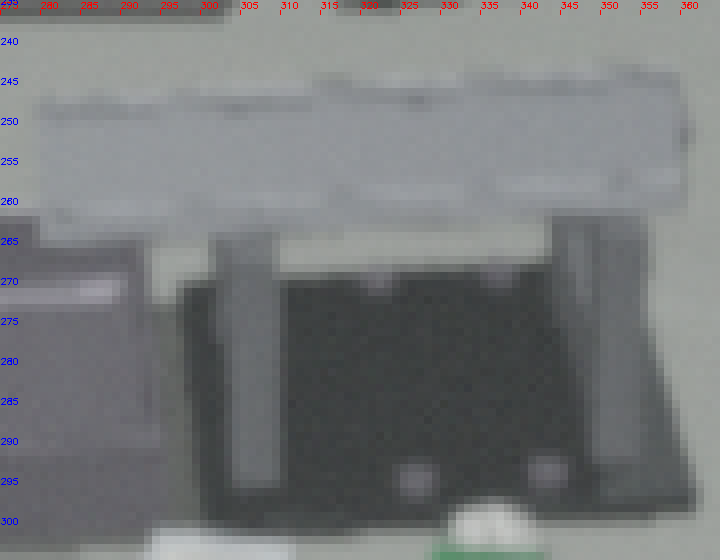

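View pics/sg_rest.png

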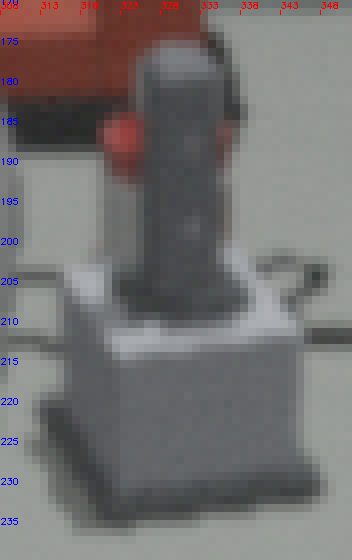

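```bash
python3 - <<'E'
from h import *
ht=(230.6,224.3)
print("handle tri",tri((329.7,176.8),ht)); p=onz("top",ht,.132);print("handle z132",p,proj("side",p))
print("reproj tip bottom", proj("side",p-[0,0,.077]))
# rest wall top outer edge corners
for a,b in (((321.3,213.5),(250.3,239)),((345,210.3),(247.5,217.5))): print("rest",tri(a,b),onz("top",b,.055))
# plate face high edge corners: near, far
E=[((279.5,247.3),(348.8,275.3)),((359.3,243),(346.0,213.7))]
for a,b in E: print("hi edge",tri(a,b))
# low edge corners of face top view at expected z later
L=[(312.6,277.6),(311.3,219)]
for z in (.06,.07,.08,.09):
    print(z,[onz("top",u,z).round(4) for u in L])
# bolts
E
```

```text
handle tri (array([0.54268964, 0.24660333, 0.13003497]), np.float64(0.002104766517285448))
handle z132 [0.54121505 0.24616468 0.132     ] [328.65360618 176.19591968]
reproj tip bottom [328.49760586 205.93447146]
rest (array([0.52095362, 0.21038019, 0.05259809]), np.float64(0.0014857889281371885)) [0.5197822  0.20996004 0.055     ]
rest (array([0.576993  , 0.21935507, 0.05470639]), np.float64(0.0036335163907019533)) [0.57506925 0.21925307 0.055     ]
hi edge (array([ 0.42849815, -0.03597079,  0.10697437]), np.float64(0.004695796919244479))
hi edge (array([ 0.57798129, -0.02866483,  0.10671813]), np.float64(0.003329641765183244))
0.06 [array([0.4241, 0.0512, 0.06  ]), array([0.5722, 0.0571, 0.06  ])]
0.07 [array([0.4231, 0.0509, 0.07  ]), array([0.57  , 0.0567, 0.07  ])]
0.08 [array([0.4221, 0.0506, 0.08  ]), array([0.5678, 0.0564, 0.08  ])]
0.09 [array([0.4211, 0.0503, 0.09  ]), array([0.5656, 0.0561, 0.09  ])]
```

```bash
cat >> h.py <<'E'
psi=np.radians(2.5)
ey=np.array([np.cos(psi),np.sin(psi),0]);hl=np.array([np.sin(psi),-np.cos(psi),0]) # toward right
ex=hl*np.cos(np.pi/6)+np.array([0,0,.5]);ez=np.cross(ex,ey)
Of=np.array([.5009,.0109,.082])  # face centre (z=34mm)
def pl(x,y,z): return Of+ (ex*x+ey*y+ez*(z-34))/1000
E
python3 - <<'E'
from h import *
print(ex,ey,ez)
for y in(-75,0,75):
  print(y,[(c,proj("top",pl(*c)).round(1)) for c in ((-50,y,34),(-11,y,34),(-7,y,30),(-7,y,22),(7,y,22),(7,y,30),(11,y,34),(50,y,34),(50,y,0))])
  print([proj("side",pl(*c)).round(1) for c in ((50,y,34),(50,y,0))])
for c in((0,67,34),(0,82,34),(0,75,34)):print(c,proj("top",pl(*c)).round(1))
for v in(243.5,255.8):
  # scrap end on top z=18, x=0..
  ys=np.linspace(-40,40,801); k=min(ys,key=lambda y:abs(proj("top",pl(0,y,18))[1]-v));print("scrap end",k)
for b in ((226.2,242.6),):print(onz("top",b,.055))
E
```

```text
[ 0.0377755  -0.86520114  0.5       ] [0.99904822 0.04361939 0.        ] [-0.02180969  0.49952411  0.8660254 ]
-75 [((-50, -75, 34), array([312.7, 277.7])), ((-11, -75, 34), array([326.4, 276.5])), ((-7, -75, 30), array([328.6, 276.5])), ((-7, -75, 22), array([330.2, 276.7])), ((7, -75, 22), array([335.2, 276.3])), ((7, -75, 30), array([333.6, 276.1])), ((11, -75, 34), array([334.2, 275.8])), ((50, -75, 34), array([348.6, 274.6])), ((50, -75, 0), array([355. , 275.6]))]
[array([277.9, 247.4]), array([278.9, 265.8])]
0 [((-50, 0, 34), array([312. , 247.8])), ((-11, 0, 34), array([325.4, 246.2])), ((-7, 0, 30), array([327.7, 246.2])), ((-7, 0, 22), array([329.3, 246.6])), ((7, 0, 22), array([334.2, 246. ])), ((7, 0, 30), array([332.6, 245.6])), ((11, 0, 34), array([333.2, 245.2])), ((50, 0, 34), array([347.4, 243.5])), ((50, 0, 0), array([353.8, 245.3]))]
[array([318.4, 245.3]), array([319.4, 263.6])]
75 [((-50, 75, 34), array([311.2, 218.6])), ((-11, 75, 34), array([324.5, 216.5])), ((-7, 75, 30), array([326.7, 216.5])), ((-7, 75, 22), array([328.3, 217.1])), ((7, 75, 22), array([333.2, 216.3])), ((7, 75, 30), array([331.6, 215.8])), ((11, 75, 34), array([332.2, 215.3])), ((50, 75, 34), array([346.2, 213.1])), ((50, 75, 0), array([352.6, 215.5]))]
[array([358.3, 243.2]), array([359.3, 261.3])]
(0, 67, 34) [328.5 219. ]
(0, 82, 34) [328.3 213.1]
(0, 75, 34) [328.4 215.9]
scrap end 7.600000000000001
scrap end -23.3
[0.50979504 0.27030349 0.055     ]
```

```bash
python3 - <<'E'
from h import *
def yaw(a,b,z):
    d=onz("top",b,z)-onz("top",a,z);return np.degrees(np.arctan2(d[1],d[0])),np.linalg.norm(d)
print("foot right",yaw((257.5,243.5),(252.5,218.5),.006))
print("foot bottom",yaw((257.5,243.8),(228,249.3),.006))
print("wall edge",yaw((250.4,239),(247.4,217.5),.055))
print("near top edge",yaw((250.4,239.3),(226.3,243.2),.055))
print("handle top edge near",yaw((235.8,228),(226,229.2),.132))
print("vial",onz("top",(182,228),.048))
st=status.state();print(st["tool_pos"])
E
```

```text
foot right (np.float64(13.225120066755224), np.float64(0.06844817771851688))
foot bottom (np.float64(101.49116562358905), np.float64(0.07807896066619655))
wall edge (np.float64(10.052027083363301), np.float64(0.05614232479933741))
near top edge (np.float64(100.10835273876843), np.float64(0.06125154954432938))
handle top edge near (np.float64(97.87182886091654), np.float64(0.023359444517281735))
vial [0.54714218 0.38619045 0.048     ]
[ 0.17849547 -0.59839869  0.23031311]
```

```bash
python3 - <<'E'
from h import *
print(tri((130,172),(475,346)),tri((197,165),(475,305)))
for z in (0.3,):print([onz("top",u,z).round(3) for u in ((365,295),(490,295),(490,380),(400,320),(417,333),(383,338))])
print("head tops",tri((165,118),(417,333)),tri((165,118),(383,338)))
print("bottle",tri((367,325),(451,225)), "tray", [onz("top",u,.029).round(3) for u in((314,308),(357,309))])
E
python3 - <<'E'
import sys;sys.path.insert(0,'.')
import os;os.chdir('.')
from h import *
s=cv2.imread("pics/side0.png");t=cv2.imread("pics/top0.png")
crop(s,90,90,280,310,2.7,"pics/s_mic.png");crop(t,340,270,500,390,4,"pics/t_mic.png")
E
```

```text
(array([ 0.27346086, -0.26020867,  0.34525601]), np.float64(4.215130942395076e-07)) (array([ 0.34994093, -0.26077965,  0.35215404]), np.float64(0.0027584040296667264))
[array([ 0.368, -0.06 ,  0.3  ]), array([ 0.371, -0.307,  0.3  ]), array([ 0.209, -0.3  ,  0.3  ]), array([ 0.32 , -0.129,  0.3  ]), array([ 0.295, -0.161,  0.3  ]), array([ 0.285, -0.095,  0.3  ])]
head tops (array([ 0.29460146, -0.1478421 ,  0.37778553]), np.float64(0.002661099214031814)) (array([ 0.28173604, -0.08911726,  0.36247713]), np.float64(0.008552116860008088))
bottle (array([ 0.55359916, -0.27983086,  0.11882314]), np.float64(0.009052290725368874)) tray [array([0.351, 0.047, 0.029]), array([ 0.35 , -0.061,  0.029])]
```

View pics/t_mic.png

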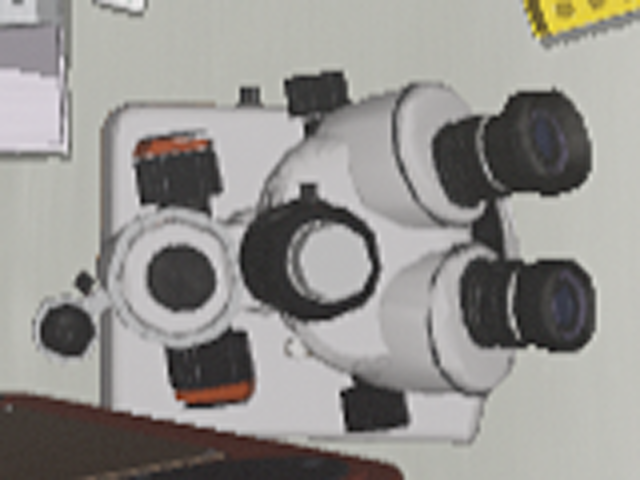

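View pics/s_mic.png

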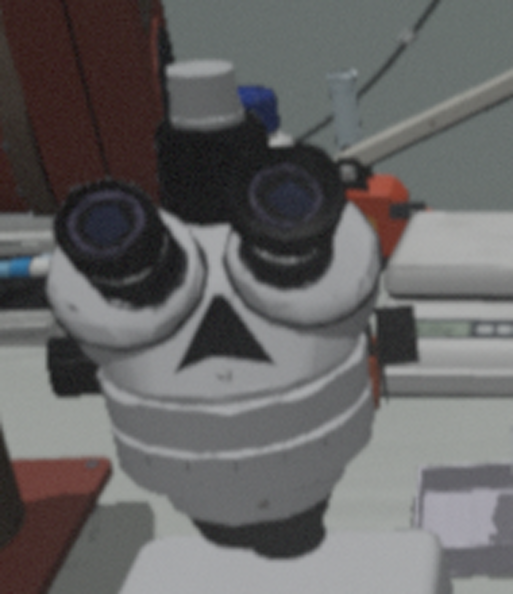

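```bash
cat >> h.py <<'E'
from scipy.spatial.transform import Rotation as Rr
def rows(tg):
    """tg: list of (x,y,z m, yaw deg of tool y, grip): prints delta rows from the present pose"""
    st=status.state();M=Rr.from_quat(st["tcp_rot"]).as_matrix();p=st["tool_pos"]
    y0=np.degrees(np.arctan2(M[1,1],M[0,1]));out=[]
    for *q,yw,g in tg:
        d=M.T@(np.array(q)-p)*1000;tw=(y0-yw+180)%360-180
        out.append([round(float(v)) for v in d]+[round(float(tw),1),g])
    print("t",round(st["clock"],2),"p",p.round(4),"yaw",round(y0,1),"tilt",M[:,0].round(3),"F",st["force"].round(1),"w",round(st["width"]*1000,1))
    print(out)
ry=np.radians(10.5)
Rx=np.array([np.sin(ry),-np.cos(ry),0]);Ryv=np.array([np.cos(ry),np.sin(ry),0]);R0=np.array([.5425,.2464,0])
def rs(x,y,z): return R0+(Rx*x+Ryv*y+np.array([0,0,z]))/1000
def lerp(a,b,n): return [tuple(np.array(a)+(np.array(b)-np.array(a))*(i+1)/n) for i in range(n)]
E
python3 - <<'E'
from h import *
p0=(.178,-.598,.230,-73.4);a=(.40,-.50,.42,-40);b=(.56,-.20,.42,-10)
w=lerp(p0,a,5)+lerp(a,b,5)
rows([x+(.6,) for x in w])
E
```

```text
t 0.1 p [ 0.1785 -0.5984  0.2303] yaw -73.4 tilt [-0.     0.002 -1.   ] F [0.5 0.1 0.2] w 85.9
[[-38, -7, -48, -6.7, 0.6], [-76, -13, -96, -13.4, 0.6], [-114, -19, -144, -20.0, 0.6], [-152, -25, -192, -26.7, 0.6], [-190, -31, -240, -33.4, 0.6], [-189, -80, -288, -39.4, 0.6], [-189, -128, -336, -45.4, 0.6], [-189, -176, -384, -51.4, 0.6], [-189, -225, -432, -57.4, 0.6], [-189, -273, -479, -63.4, 0.6]]
```

{"fn": "move_arm", "kwargs": {"deltas": [[[-38,-7,-48,-7,0.6],[-76,-13,-96,-13,0.6],[-114,-19,-144,-20,0.6],[-152,-25,-192,-27,0.6],[-190,-31,-240,-33,0.6],[-190,-80,-288,-39,0.6],[-190,-128,-336,-45,0.6],[-190,-176,-384,-51,0.6],[-190,-225,-432,-57,0.6],[-190,-273,-479,-63,0.6]]], "force": 20}}

```text
clock: 1.35
tool_pos: [0.5473, -0.2229, 0.4208]
tcp_rot: [-0.542, -0.454, 0.543, -0.453]
force: [1.3, -0.8, 0.1]
width: 0.0512
```

```bash
python3 - <<'E'
from h import *
b=(.56,-.20,.42,-10);c=tuple(rs(0,0,200))+(10.5,)
w=lerp(b,c,9)+[c]
rows([x+(.6,) for x in w])
E
```

```text
t 1.35 p [ 0.5473 -0.2229  0.4208] yaw -10.2 tilt [-0.  0. -1.] F [ 1.3 -0.8  0.1] w 51.2
[[25, -2, -73, -2.5, 0.6], [50, -13, -122, -4.8, 0.6], [74, -24, -170, -7.0, 0.6], [99, -34, -219, -9.3, 0.6], [123, -45, -267, -11.6, 0.6], [148, -56, -316, -13.9, 0.6], [172, -66, -364, -16.1, 0.6], [197, -77, -413, -18.4, 0.6], [221, -88, -461, -20.7, 0.6], [221, -88, -461, -20.7, 0.6]]
```

{"fn": "move_arm", "kwargs": {"deltas": [[[10,-11,-48,-2,0.6],[30,-22,-97,-5,0.6],[55,-33,-145,-7,0.6],[80,-43,-194,-9,0.6],[110,-54,-242,-12,0.6],[140,-65,-291,-14,0.6],[170,-76,-339,-16,0.6],[200,-87,-388,-19,0.6],[220,-98,-436,-21,0.6],[220,-98,-436,-21,0.6]]]}}

```text
clock: 2.6
tool_pos: [0.5265, 0.2243, 0.1983]
tcp_rot: [0.449, 0.546, -0.452, 0.544]
force: [0.4, -0.6, 0.3]
width: 0.0513
```

```bash
python3 - <<'E'
from h import *
c=tuple(rs(0,0,88))+(10.5,.6)
rows([c])
cv2.imwrite("pics/s2.png",capture("side"));t=capture("top");cv2.imwrite("pics/t3.png",t)
crop(t,180,180,310,280,5,"pics/t3c.png")
E
```

```text
t 2.6 p [0.5265 0.2243 0.1983] yaw 10.9 tilt [-0.005 -0.001 -1.   ] F [ 0.4 -0.6  0.3] w 51.3
[[110, 20, -19, 0.4, 0.6]]
```

View pics/s2.png

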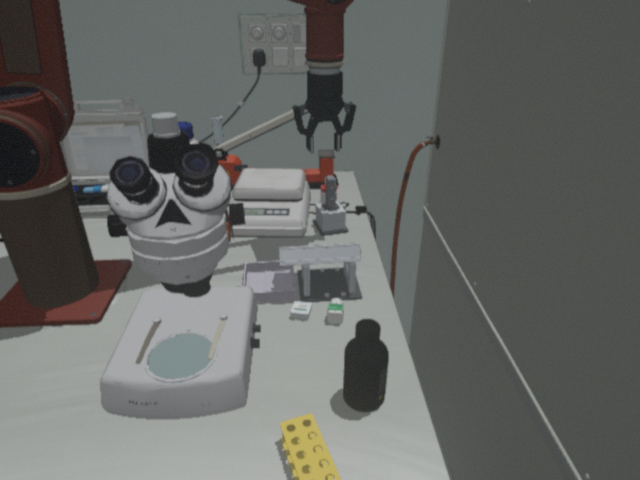

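View pics/t3c.png

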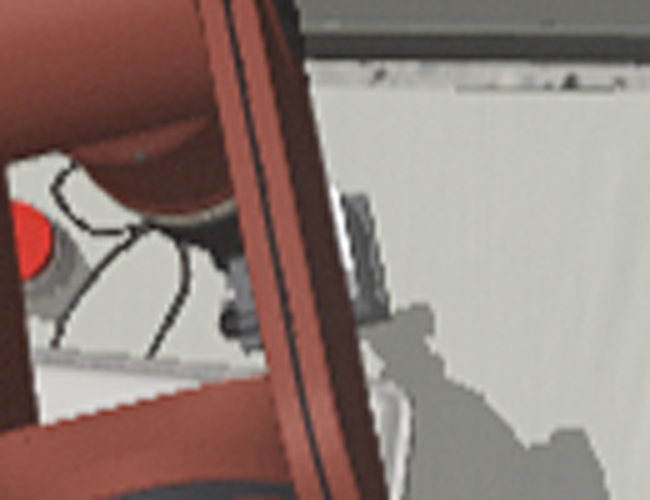

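The side view shows the open gripper at about (325,135), above the scraper handle at (330,180). The top view is mostly hidden by the arm. Next I check that the arm has settled.

```bash
python3 - <<'E'
from h import *
rows([tuple(rs(0,0,88))+(10.5,.6)]); print(status.state()["joint_velocities"].round(3))
E
```

```text
t 2.7 p [0.5286 0.2218 0.2008] yaw 10.7 tilt [-0.001 -0.001 -1.   ] F [-0.5 -0.6 -0.4] w 51.0
[[113, 18, -22, 0.2, 0.6]]
[-0.031 -0.021 -0.011 -0.001  0.001 -0.   ]
```

{"fn": "move_arm", "kwargs": {"deltas": [[[0,9,-11,0,0.6],[0,18,-22,0,0.6],[0,18,-22,0,0.6],[30,18,-22,0,0.6],[60,18,-22,0,0.6],[90,18,-22,0,0.6],[113,18,-22,0,0.6],[113,18,-22,0,0.6],[113,18,-22,0,0.6],[113,18,-22,0,0.6]]]}}

```text
clock: 3.95
tool_pos: [0.5438, 0.2469, 0.09]
tcp_rot: [0.452, 0.544, -0.451, 0.545]
force: [-0.1, 0.3, -0.6]
width: 0.0509
```

```bash
python3 - <<'E'
from h import *
rows([tuple(rs(0,0,88))+(10.5,.6)])
s=capture("side")
crop(s,270,80,390,240,4,"pics/s3.png")
st=status.state()
for z in (0,.019,.04): print(proj("side",st["tool_pos"]+[0,0,z]))
E
```

```text
t 3.95 p [0.5438 0.2469 0.09  ] yaw 10.6 tilt [ 0.003  0.001 -1.   ] F [-0.1  0.3 -0.6] w 50.9
[[2, -1, 0, 0.1, 0.6]]
[329.56171451 192.57458327]
[329.60875031 185.20397441]
[329.66166766 176.91171526]
```

View pics/s3.png

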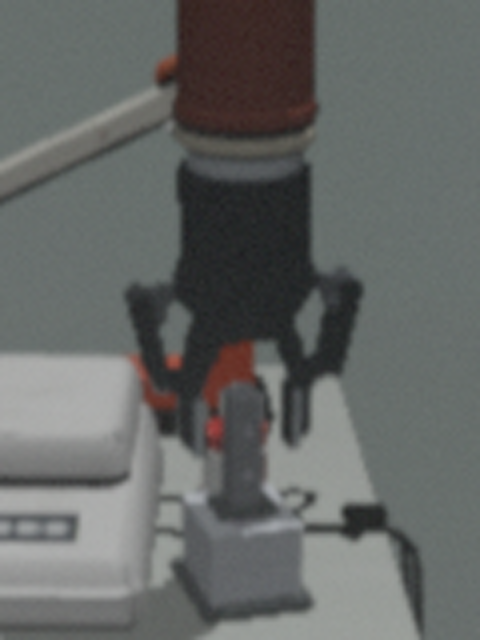

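The fingers straddle the handle evenly: their inner faces are at crop x 205 and 285, and the handle spans 225–263. Now I close and lift.

{"fn": "move_arm", "kwargs": {"deltas": [[[0,0,0,0,0.2],[0,0,0,0,0],[0,0,0,0,0],[0,0,0,0,0],[0,0,0,0,0],[0,0,0,0,0],[-20,0,0,0,0],[-45,0,0,0,0],[-70,0,0,0,0],[-70,0,0,0,0]]], "force": 30}}

```text
clock: 5.25
tool_pos: [0.5443, 0.2471, 0.1613]
tcp_rot: [0.453, 0.543, -0.45, 0.545]
force: [0.7, 1.0, -1.4]
width: 0.0199
```

```bash
python3 - <<'E'
from h import *
rows([tuple(rs(55,0,158))+(10.5,0),tuple(rs(55,0,110))+(10.5,0)])
s=capture("side")
crop(s,270,80,390,240,4,"pics/s4.png")
E
```

```text
t 5.25 p [0.5443 0.2471 0.1613] yaw 10.6 tilt [ 0.005  0.001 -1.   ] F [ 0.7  1.  -1.4] w 19.9
[[3, -2, 55, 0.1, 0], [51, -2, 55, 0.1, 0]]
```

View pics/s4.png

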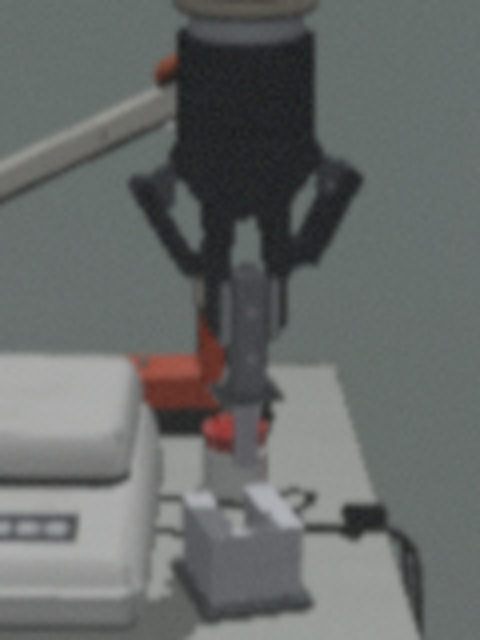

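The scraper is held upright at 19.9 mm grip, with the blade tip at crop (246,465), and the empty rest shows below it. Next I move it outside the wall of the rest to lean it in the grip.

{"fn": "move_arm", "kwargs": {"deltas": [[[0,-1,28,0,0],[0,-2,55,0,0],[10,-2,55,0,0],[30,-2,55,0,0],[51,-2,55,0,0],[51,-2,55,0,0],[51,-2,55,0,0],[51,-2,46,0,0],[51,-2,40,0,0],[51,-2,40,0,0]]], "force": 20}}

```text
clock: 6.55
tool_pos: [0.5481, 0.2077, 0.1078]
tcp_rot: [0.452, 0.544, -0.451, 0.544]
force: [-0.3, 0.1, -1.2]
width: 0.0197
```

```bash
python3 - <<'E'
from h import *
rows([tuple(rs(-7,0,110))+(10.5,0)])
s=capture("side")
crop(s,270,80,390,240,4,"pics/s5.png")
E
```

```text
t 6.55 p [0.5481 0.2077 0.1078] yaw 10.7 tilt [ 0.001  0.    -1.   ] F [-0.3  0.1 -1.2] w 19.7
[[-2, 2, -46, 0.2, 0]]
```

View pics/s5.png

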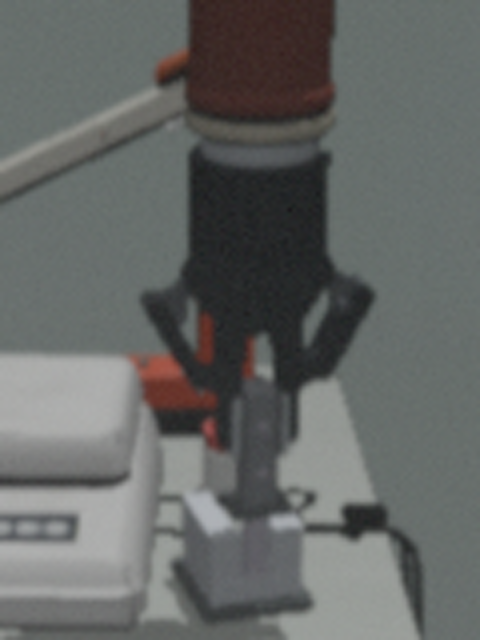

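The blade now stands in front of the wall's outer face, near crop (257,550). Now the slow pull that leans it.

{"fn": "move_arm", "kwargs": {"deltas": [[[0,0,-6,0,0],[0,0,-12,0,0],[0,0,-18,0,0],[0,0,-24,0,0],[0,0,-30,0,0],[0,0,-36,0,0],[0,0,-42,0,0],[0,0,-46,0,0],[0,0,-46,0,0],[0,0,-46,0,0]]], "force": 20}}

```text
clock: 7.85
tool_pos: [0.5396, 0.2527, 0.1076]
tcp_rot: [0.452, 0.544, -0.451, 0.544]
force: [-0.4, -1.7, 0.2]
width: 0.0194
```

```bash
python3 - <<'E'
from h import *
rows([tuple(rs(-7,0,110))+(10.5,0)])
print(status.state()["wrist_torque"])
s=capture("side");t=capture("top")
crop(s,270,80,390,240,4,"pics/s6.png");crop(t,180,180,310,280,5,"pics/t6.png")
E
```

```text
t 7.85 p [0.5396 0.2527 0.1076] yaw 10.6 tilt [ 0.     0.001 -1.   ] F [-0.4 -1.7  0.2] w 19.4
[[-2, 2, 0, 0.1, 0]]
[-0.34094195  0.04631278  0.02258437]
```

View pics/s6.png

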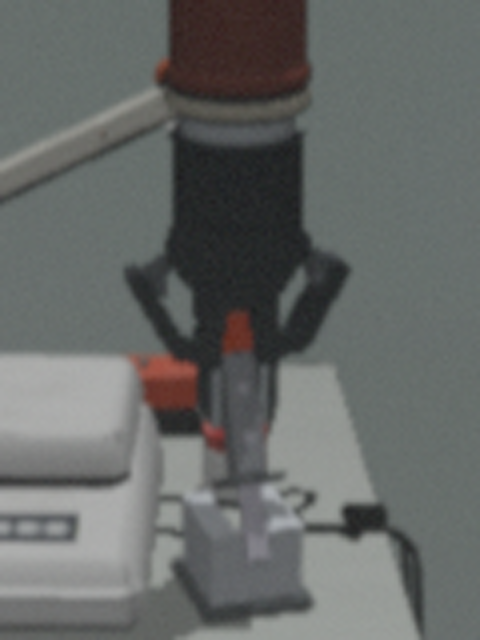

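View pics/t6.png

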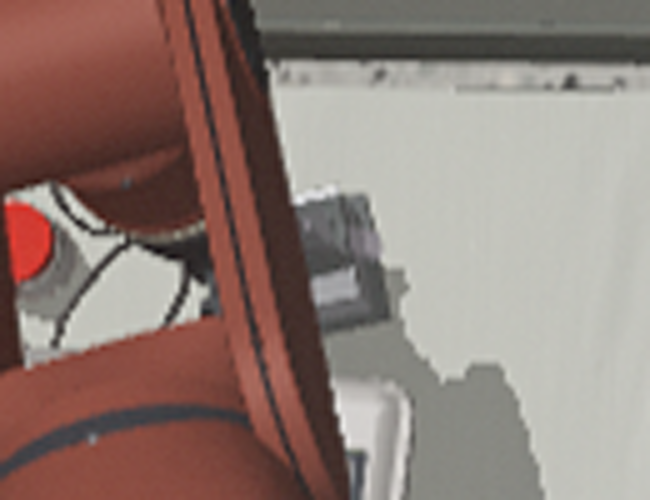

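The scraper has leaned. The blade crosses the top of the wall and its tip is at about side (334,219.5) and top (254.5,228). I triangulate the lean.

```bash
python3 - <<'E'
from h import *
st=status.state();G=st["tool_pos"]+[0,0,.019]
s=capture("side");t=capture("top")
cv2.imwrite("pics/t7.png",cv2.resize(t[212:240,236:264],None,fx=20,fy=20,interpolation=cv2.INTER_NEAREST))
cv2.imwrite("pics/s7.png",cv2.resize(s[160:230,315:350],None,fx=8,fy=8,interpolation=cv2.INTER_NEAREST))
for us,ut in (((334.2,219.2),(254.5,228)),):
    X,e=tri(us,ut);d=X-G;print(X,e,d, "lean",np.degrees(np.arctan2(d@Rx,-d[2])),"len",np.linalg.norm(d),"along",d@Ryv)
# predicted tip for lean angles
for a in (25,28,30,32):
    tip=G+(Rx*np.sin(np.radians(a))-np.array([0,0,1])*np.cos(np.radians(a)))*.099
    print(a,proj("side",tip),proj("top",tip))
E
```

```text
[0.55138144 0.20260126 0.04057984] 0.0007782696828313176 [ 0.01175726 -0.04995372 -0.08600618] lean 30.795014150380542 len 0.10015323466707478 along 0.002457040723143795
25 [331.99954906 219.00189165] [251.20919702 229.66865355]
28 [332.50893622 218.99053552] [252.86813554 229.19391477]
30 [332.84399086 218.91952792] [253.9427367  228.87098962]
32 [333.17490188 218.7973228 ] [254.99091964 228.5432623 ]
```

View pics/t7.png

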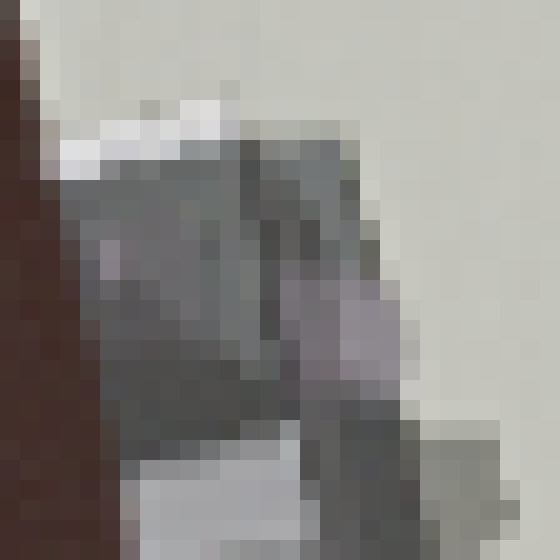

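View pics/s7.png

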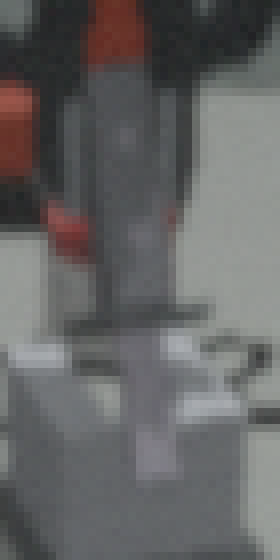

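```bash
cat >> h.py <<'E'
def tcp_for(x,y,z,lean=30.5,L=99):
    a=np.radians(lean);T=pl(x,y,z)
    return T-(hl*np.sin(a)-np.array([0,0,1])*np.cos(a))*L/1000-np.array([0,0,.019])
E
python3 - <<'E'
from h import *
up=tuple(rs(0,0,200))+(10.5,0)
print(tcp_for(0,30,60),tcp_for(0,30,12))
rows([up, tuple(tcp_for(0,30,70))+(2.5,0), tuple(tcp_for(0,30,60))+(2.5,0),tuple(tcp_for(0,30,40))+(2.5,0)])
E
```

```text
[0.52811268 0.07539468 0.17081795] [0.52915955 0.05141753 0.12924873]
t 8.05 p [0.5397 0.2525 0.1075] yaw 10.6 tilt [ 0.     0.001 -1.   ] F [-0.2 -1.1 -0.2] w 19.7
[[-92, 2, 6, 0.1, 0], [-72, -43, 167, 8.1, 0], [-63, -44, 172, 8.1, 0], [-46, -45, 182, 8.1, 0]]
```

{"fn": "move_arm", "kwargs": {"deltas": [[[0,0,0,0,0],[-10,1,8,0,0],[-50,1,8,0,0],[-95,1,8,0,0],[-95,-12,55,3,0],[-95,-27,105,6,0],[-85,-43,150,8,0],[-72,-43,167,8,0],[-72,-43,167,8,0],[-72,-43,167,8,0]]], "force": 60}}

```text
clock: 9.3
tool_pos: [0.5284, 0.0811, 0.1796]
tcp_rot: [0.489, 0.512, -0.488, 0.511]
force: [-0.5, -0.7, -1.4]
width: 0.0196
```

```bash
python3 - <<'E'
from h import *
s=capture("side");t=capture("top")
crop(s,260,120,400,280,4,"pics/s8.png");crop(t,290,200,400,290,6,"pics/t8.png")
rows([tuple(tcp_for(0,30,z))+(2.5,0) for z in (70,60,40,20,12)])
T=status.state()["tool_pos"]-tcp_for(0,30,70)+pl(0,30,70);print(proj("side",T),proj("top",T))
E
```

```text
t 9.4 p [0.5285 0.0813 0.1798] yaw 2.7 tilt [ 0.001  0.    -1.   ] F [ 0.7  0.3 -0.3] w 19.5
[[0, -1, 1, 0.2, 0], [9, -1, 6, 0.2, 0], [26, -1, 16, 0.2, 0], [44, -1, 26, 0.2, 0], [51, -1, 30, 0.2, 0]]
[330.8847149  225.85645408] [321.12080244 231.2826357 ]
```

View pics/s8.png

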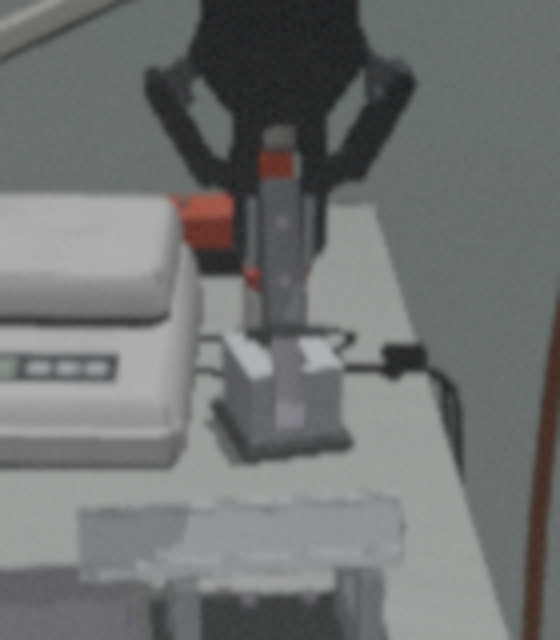

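View pics/t8.png

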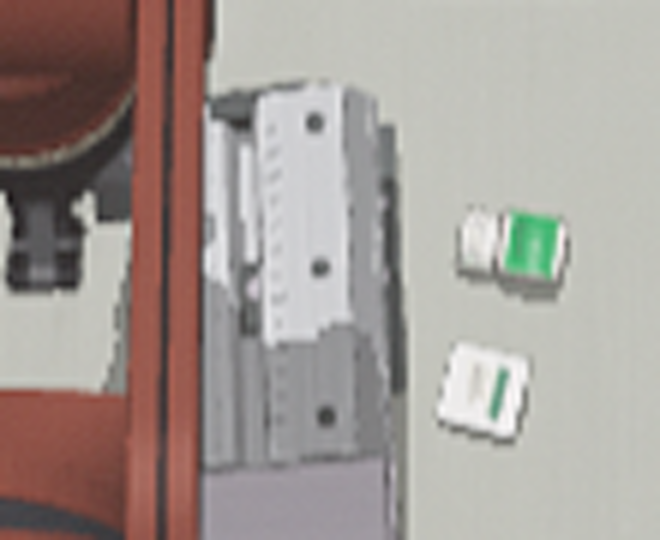

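The side view puts the tip at (332.5,226.7) against a predicted (330.9,225.9), which agrees to within about 2 mm. In the top view the arm hides the blade, but the scrap still shows at crop (248,300). I insert part way, to z ≈ 24.

{"fn": "move_arm", "kwargs": {"deltas": [[[9,-1,6,0,0],[17,-1,11,0,0],[22,-1,14,0,0],[26,-1,16,0,0],[30,-1,18,0,0],[34,-1,20,0,0],[37,-1,22,0,0],[40,-1,24,0,0],[40,-1,24,0,0],[40,-1,24,0,0]]]}}

```text
clock: 10.65
tool_pos: [0.5282, 0.0561, 0.1394]
tcp_rot: [0.489, 0.511, -0.488, 0.511]
force: [1.1, -0.2, -0.6]
width: 0.0193
```

```bash
python3 - <<'E'
from h import *
s=capture("side")
crop(s,260,120,400,280,4,"pics/s9.png")
rows([tuple(tcp_for(0,30,z))+(2.5,0) for z in (24,20,16,12,10)])
print(status.state()["wrist_torque"])
E
```

```text
t 10.7 p [0.5283 0.0561 0.1395] yaw 2.6 tilt [ 0.  0. -1.] F [-0.9 -1.2 -2.2] w 19.3
[[0, 1, -1, 0.1, 0], [3, 1, 1, 0.1, 0], [7, 1, 3, 0.1, 0], [10, 1, 5, 0.1, 0], [12, 1, 6, 0.1, 0]]
[ 0.02921691 -0.00044451 -0.01025832]
```

View pics/s9.png

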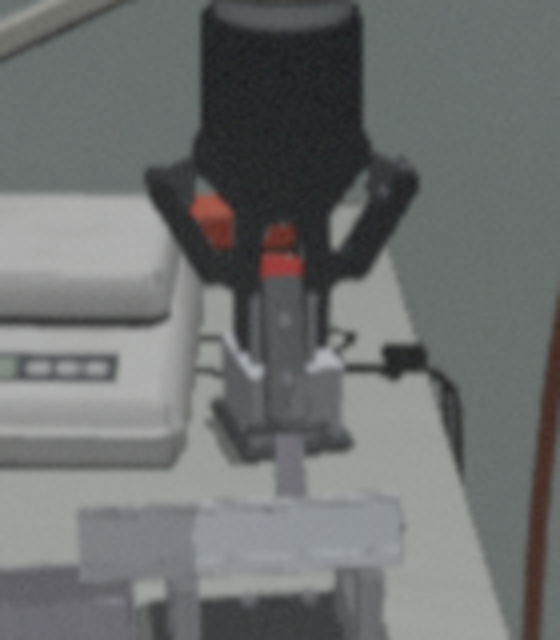

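There is no contact force with the tip about 10 mm below the face, and the blade disappears behind the high edge at crop (290,495). So it is in the slot, and I go deeper.

{"fn": "move_arm", "kwargs": {"deltas": [[[3,0,1,0,0],[5,0,2,0,0],[7,0,3,0,0],[9,0,4,0,0],[10,0,5,0,0],[10,0,5,0,0],[10,0,5,0,0],[10,0,5,0,0],[10,0,5,0,0],[10,0,5,0,0]]]}}

```text
clock: 11.95
tool_pos: [0.5284, 0.0511, 0.1293]
tcp_rot: [0.489, 0.511, -0.488, 0.511]
force: [0.5, -0.5, -1.6]
width: 0.0192
```

```bash
python3 - <<'E'
from h import *
s=capture("side")
crop(s,260,120,400,280,4,"pics/s10.png")
rows([tuple(tcp_for(0,y,12))+(2.5,0) for y in (30,-78)])
print(status.state()["wrist_torque"])
E
```

```text
t 12.0 p [0.5284 0.0511 0.1293] yaw 2.6 tilt [ 0.  0. -1.] F [-0.3 -0.1 -0.7] w 19.2
[[0, 1, 0, 0.1, 0], [0, -107, -1, 0.1, 0]]
[-0.06040781 -0.02975564 -0.01930264]
```

View pics/s10.png

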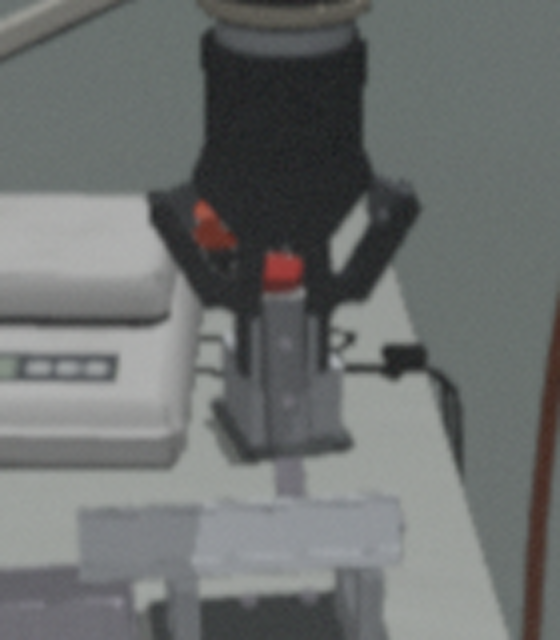

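{"fn": "move_arm", "kwargs": {"deltas": [[[0,-10,0,0,0],[0,-20,0,0,0],[0,-31,0,0,0],[0,-42,0,0,0],[0,-53,0,0,0],[0,-64,0,0,0],[0,-75,0,0,0],[0,-85,0,0,0],[0,-95,0,0,0],[0,-95,0,0,0]]]}}

```text
clock: 13.25
tool_pos: [0.4327, 0.0468, 0.1292]
tcp_rot: [0.488, 0.511, -0.489, 0.511]
force: [-0.4, 0.7, -0.5]
width: 0.0196
```

```bash
python3 - <<'E'
from h import *
s=capture("side");t=capture("top")
crop(s,230,150,390,320,3.5,"pics/s11.png");crop(t,290,200,400,320,5,"pics/t11.png")
rows([tuple(tcp_for(0,y,12))+(2.5,0) for y in (30,-78)])
print(status.state()["wrist_torque"])
E
```

```text
t 13.35 p [0.4336 0.0467 0.1295] yaw 2.6 tilt [ 0.  0. -1.] F [-0.7 -0.3 -1. ] w 19.2
[[0, 96, 0, 0.1, 0], [0, -12, -1, 0.1, 0]]
[-0.02635958  0.01690353  0.02621296]
```

View pics/s11.png

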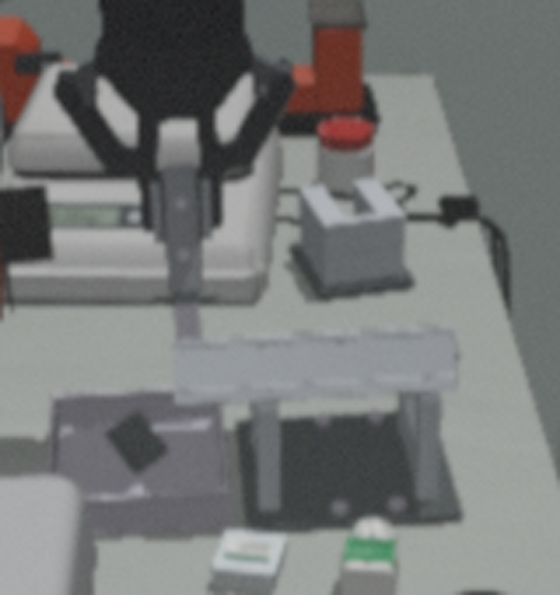

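View pics/t11.png

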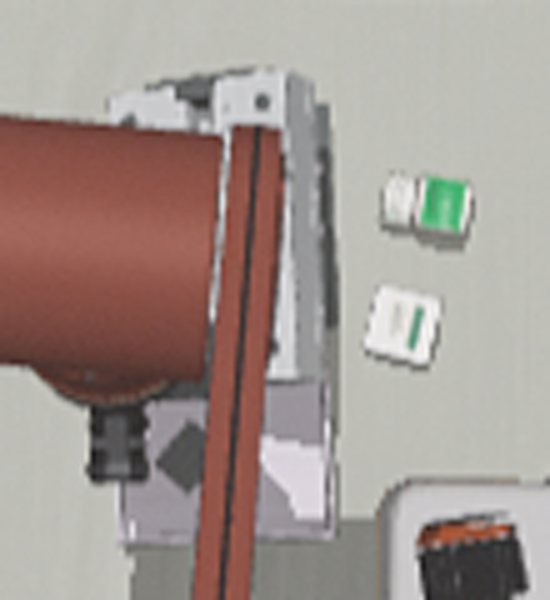

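The offcut lies flat in the tray, at side crop (138,440) and top crop (182,455). I retract along the slot normal and head back towards the rest.

{"fn": "move_arm", "kwargs": {"deltas": [[[-9,0,-5,0,0],[-19,0,-11,0,0],[-30,0,-17,0,0],[-43,0,-25,0,0],[-60,0,-35,0,0],[-90,5,-50,0,0],[-110,20,-70,0,0],[-110,40,-95,-3,0],[-110,60,-125,-5,0],[-110,60,-125,-5,0]]]}}

```text
clock: 14.6
tool_pos: [0.4883, 0.1764, 0.2401]
tcp_rot: [0.465, 0.533, -0.465, 0.533]
force: [-0.1, -0.8, -1.4]
width: 0.0197
```

```bash
python3 - <<'E'
from h import *
s=capture("side")
cv2.imwrite("pics/s12.png",s)
print(status.state()["joint_velocities"].round(2))
rows([tuple(rs(-40,0,z))+(10.5,0) for z in (240,180,150)])
E
```

```text
[-0.02 -0.02  0.03 -0.01  0.   -0.  ]
t 14.65 p [0.4876 0.1754 0.2398] yaw 7.7 tilt [-0. -0. -1.] F [-0.1 -0.2 -2. ] w 19.2
[[0, 62, -103, -2.8, 0], [60, 62, -103, -2.8, 0], [90, 62, -103, -2.8, 0]]
```

View pics/s12.png

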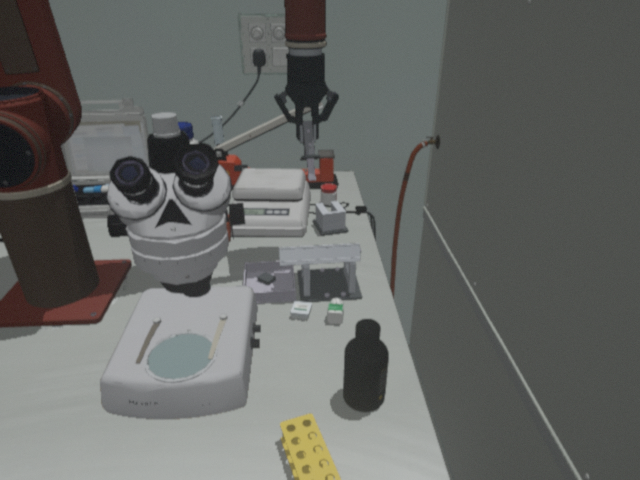

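The side view shows the leaning scraper at (310,150), the rest empty at (331,215), and the offcut in the tray at (266,278).

{"fn": "move_arm", "kwargs": {"deltas": [[[0,30,-50,-1,0],[0,62,-103,-3,0],[20,62,-103,-3,0],[50,62,-103,-3,0],[80,62,-103,-3,0],[90,62,-103,-3,0],[90,62,-103,-3,0],[90,62,-103,-3,0],[90,62,-103,-3,0],[90,62,-103,-3,0]]]}}

```text
clock: 15.9
tool_pos: [0.536, 0.2848, 0.1502]
tcp_rot: [0.452, 0.544, -0.451, 0.544]
force: [-0.1, 0.2, -1.7]
width: 0.0195
```

```bash
python3 - <<'E'
from h import *
s=capture("side");t=capture("top")
crop(s,270,120,390,240,5,"pics/s13.png");crop(t,180,180,310,280,5,"pics/t13.png")
rows([tuple(rs(-40,0,z))+(10.5,0) for z in (150,110)]+[tuple(rs(20,0,110))+(10.5,0)])
st=status.state();a=np.radians(30.5)
T=st["tool_pos"]+[0,0,.019]+(Rx*np.sin(a)-np.array([0,0,np.cos(a)]))*.099;print(T,proj("side",T),proj("top",T))
d=(T-R0)*1000;print(d@Rx,d@Ryv)
E
```

```text
t 16.0 p [0.5357 0.2847 0.1498] yaw 10.6 tilt [ 0.001  0.    -1.   ] F [-0.2  0.6 -1. ] w 18.7
[[0, 0, -1, 0.1, 0], [40, 0, -1, 0.1, 0], [40, 0, 59, 0.1, 0]]
[0.54487886 0.23532761 0.08345019] [330.40762852 197.00102504] [238.73510168 226.87474654]
11.32049146928196 0.3212484064951506
```

View pics/s13.png

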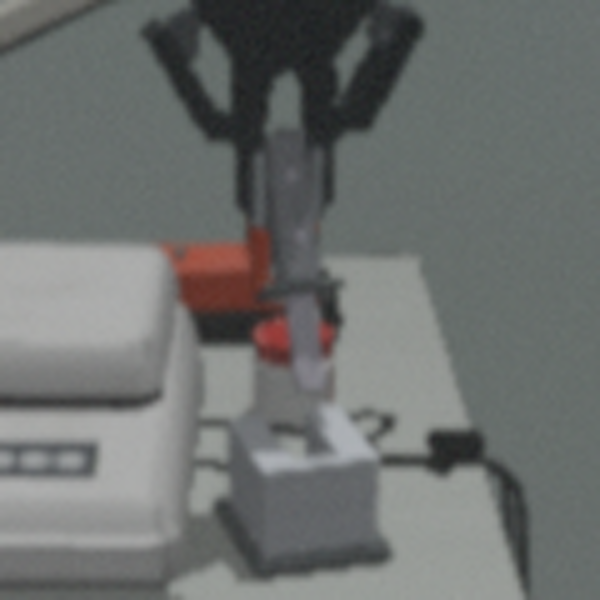

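View pics/t13.png

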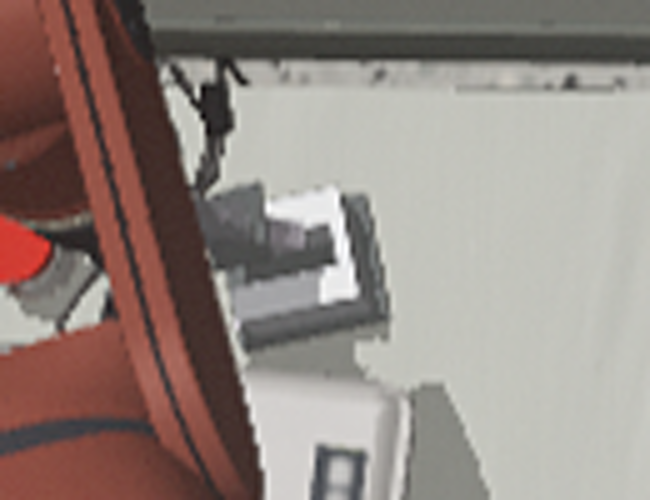

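```bash
python3 - <<'E'
from h import *
t=capture("top")
c=cv2.resize(t[212:252,220:262],None,fx=14,fy=14,interpolation=cv2.INTER_NEAREST)
for i in range(0,42,5): cv2.putText(c,str(220+i),(i*14,8),0,.3,(0,0,255))
for i in range(0,40,5): cv2.putText(c,str(212+i),(0,i*14+8),0,.3,(255,0,0))
# project expected rest gap lines and blade edges
for x in (-32,24):
  for y in (-11,11):
    u=proj("top",rs(x,y,55));cv2.circle(c,(int((u[0]-220+.5)*14),int((u[1]-212+.5)*14)),3,(0,255,0),-1)
cv2.imwrite("pics/t14.png",c)
E
```

```text
(no output)
```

View pics/t14.png

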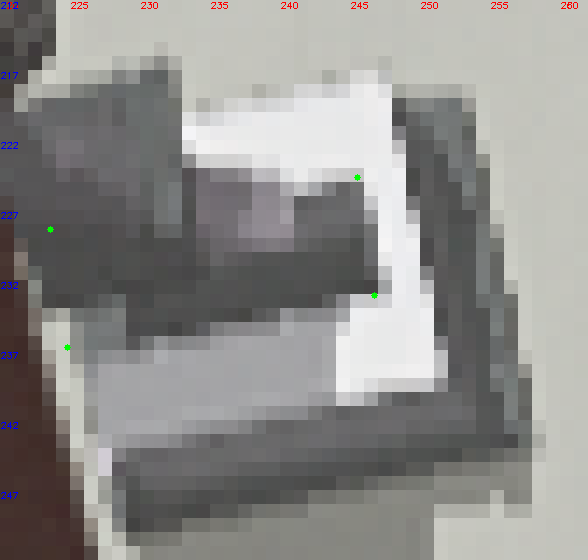

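The blade is centred over the gap: its rows are about 224–229 and the gap's are about 225–232, which fits the parallax. I lower it and pivot it upright against the inner wall.

{"fn": "move_arm", "kwargs": {"deltas": [[[15,0,0,0,0],[30,0,0,0,0],[40,0,0,0,0],[40,0,8,0,0],[40,0,15,0,0],[40,0,20,0,0],[40,0,26,0,0],[40,0,32,0,0],[40,0,38,0,0],[40,0,38,0,0]]], "force": 20}}

```text
clock: 17.3
tool_pos: [0.5436, 0.2485, 0.1111]
tcp_rot: [0.453, 0.544, -0.45, 0.544]
force: [-0.4, 5.1, 1.4]
width: 0.0196
```

```bash
python3 - <<'E'
from h import *
s=capture("side");t=capture("top")
crop(s,270,120,390,240,5,"pics/s15.png")
rows([tuple(rs(20,0,110))+(10.5,0)])
print(status.state()["wrist_torque"])
E
```

```text
t 17.4 p [0.5436 0.2485 0.1111] yaw 10.6 tilt [ 0.003  0.003 -1.   ] F [-0.4  4.6  0.7] w 19.2
[[1, -2, 22, 0.1, 0]]
[1.16213284 0.16822323 0.05112578]
```

View pics/s15.png

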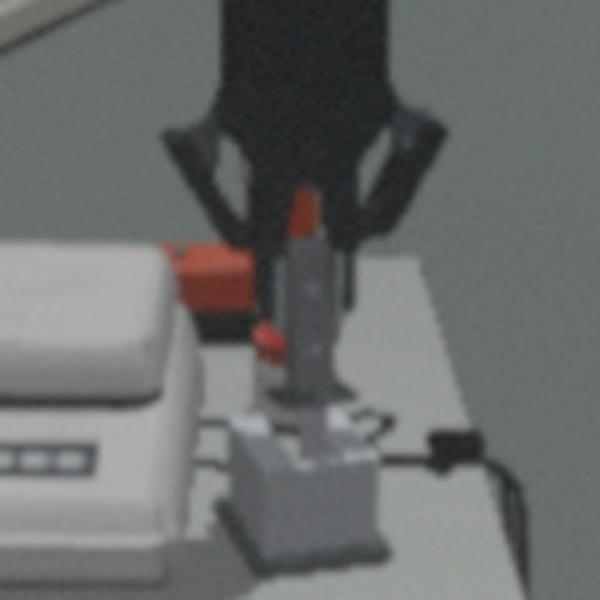

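The blade is in the gap and pivoting, with about 4.6 N at the wall. I continue to upright.

{"fn": "move_arm", "kwargs": {"deltas": [[[0,-1,5,0,0],[0,-1,9,0,0],[0,-1,13,0,0],[0,-1,17,0,0],[0,-1,20,0,0],[0,-1,22,0,0],[0,-1,22,0,0],[0,-1,22,0,0],[0,-1,22,0,0],[0,-1,22,0,0]]]}}

```text
clock: 18.65
tool_pos: [0.5465, 0.227, 0.1112]
tcp_rot: [0.453, 0.544, -0.45, 0.544]
force: [-1.5, 6.5, 1.9]
width: 0.0193
```

```bash
python3 - <<'E'
from h import *
s=capture("side");t=capture("top")
crop(s,270,120,390,240,5,"pics/s16.png");crop(t,180,180,310,280,5,"pics/t16.png")
rows([tuple(rs(20,0,110))+(10.5,0),tuple(rs(0,0,110))+(10.5,0),tuple(rs(0,0,90))+(10.5,0)])
print(status.state()["wrist_torque"])
E
```

```text
t 18.75 p [0.5466 0.2271 0.1112] yaw 10.6 tilt [ 0.003  0.004 -1.   ] F [-2.3  5.5  2.7] w 19.7
[[1, 0, 0, 0.1, 0], [1, 0, -20, 0.1, 0], [21, 0, -20, 0.1, 0]]
[1.43054602 0.34127816 0.03341542]
```

View pics/s16.png

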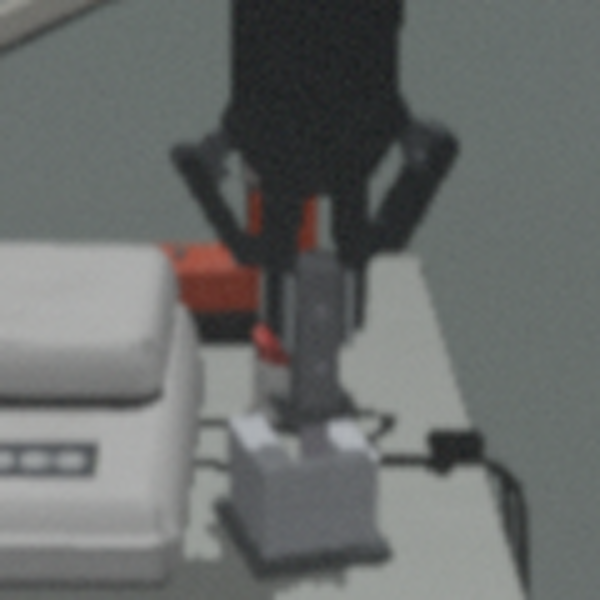

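View pics/t16.png

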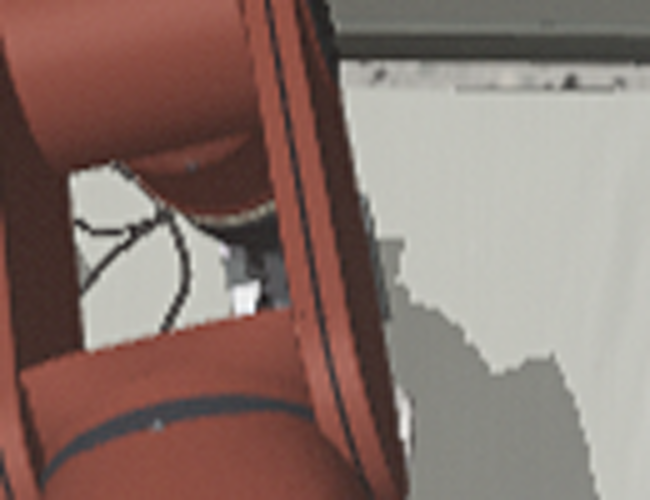

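The scraper stands upright again, with the handle vertical at crop x ≈ 318. I back off the wall, lower the collar onto the prongs and check the force.

{"fn": "move_arm", "kwargs": {"deltas": [[[0,0,-8,0,0],[0,0,-15,0,0],[0,0,-20,0,0],[0,0,-20,0,0],[7,0,-20,0,0],[13,0,-20,0,0],[18,0,-20,0,0],[20,0,-20,0,0],[21,0,-20,0,0],[21,0,-20,0,0]]]}}

```text
clock: 20.0
tool_pos: [0.5421, 0.245, 0.0893]
tcp_rot: [0.452, 0.544, -0.452, 0.544]
force: [-2.9, -1.7, 5.9]
width: 0.0194
```

```bash
python3 - <<'E'
from h import *
s=capture("side")
crop(s,270,120,390,240,5,"pics/s17.png")
rows([tuple(rs(0,0,90))+(10.5,0)])
print(status.state()["wrist_torque"])
E
```

```text
t 20.05 p [0.542  0.245  0.0893] yaw 10.6 tilt [ 0. -0. -1.] F [-3.8 -1.6  5.2] w 19.0
[[-1, 1, -1, 0.1, 0]]
[-0.24410874  0.51985311 -0.0085825 ]
```

View pics/s17.png

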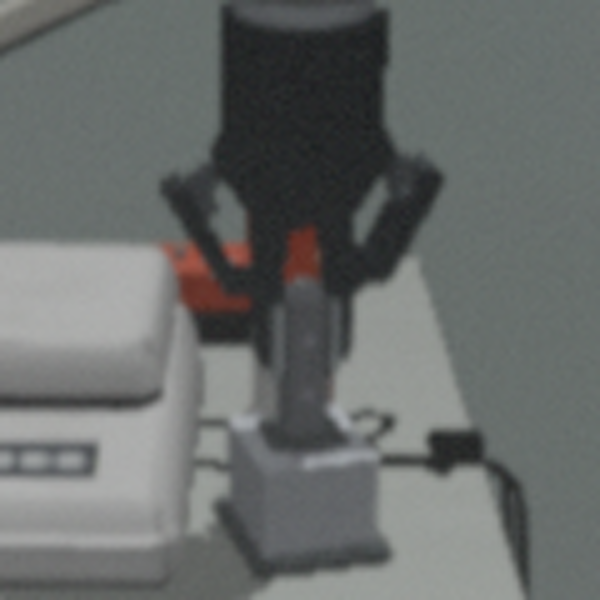

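The collar is seated: there is about 5 N upward and it shows on the prongs at crop (310,435). I open and withdraw straight up.

{"fn": "move_arm", "kwargs": {"deltas": [[[0,0,0,0,0.3],[0,0,0,0,0.5],[0,0,0,0,0.6],[0,0,0,0,0.6],[-20,0,0,0,0.6],[-50,0,0,0,0.6],[-90,0,0,0,0.6],[-140,0,0,0,0.6],[-180,0,0,0,0.6],[-180,0,0,0,0.6]]]}}

```text
clock: 21.3
tool_pos: [0.5443, 0.2459, 0.2751]
tcp_rot: [0.455, 0.542, -0.449, 0.546]
force: [-0.4, 0.1, -0.1]
width: 0.0515
```

```bash
python3 - <<'E'
from h import *
s=capture("side");t=capture("top")
crop(s,230,120,390,320,3,"pics/s18.png");crop(t,160,180,310,280,5,"pics/t18.png")
rows([tuple(rs(0,0,270))+(10.5,0)])
E
```

```text
t 21.4 p [0.5421 0.2452 0.2697] yaw 10.6 tilt [ 0.002  0.001 -1.   ] F [ 0.2 -0.5 -0.7] w 51.4
[[0, 1, -1, 0.1, 0]]
```

View pics/s18.png

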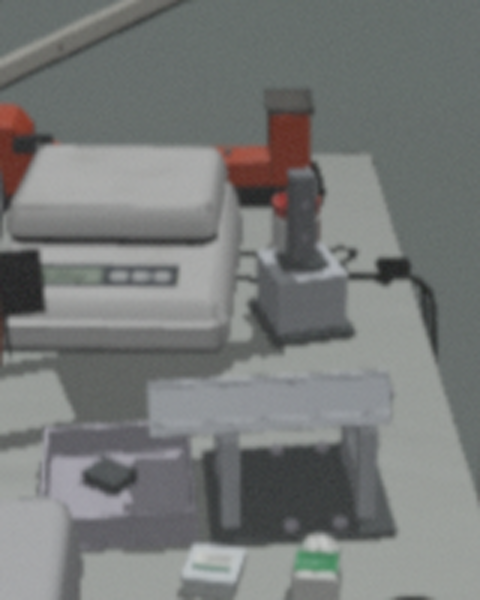

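View pics/t18.png

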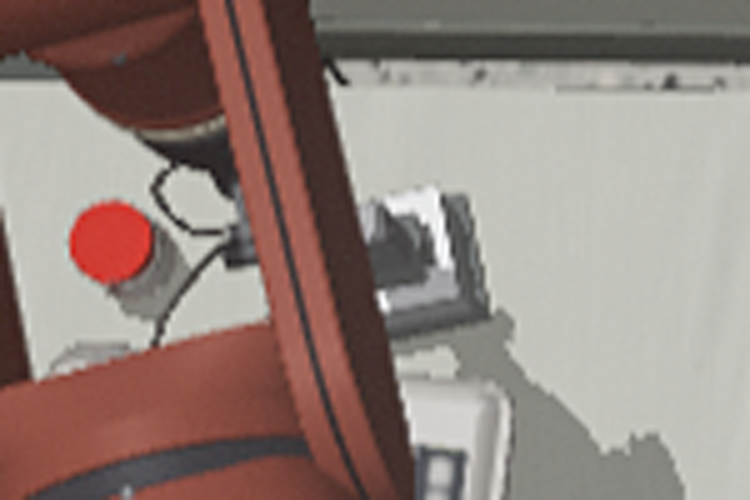

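The side view shows the scraper upright in the rest, with its handle top at (330.7,177) against (329.7,176.8) at the start. The offcut is in the tray at (266,278), and the vial is unmoved at top (182,228). I hold the bystanders against the first pictures, then hand in.

```bash
python3 - <<'E'
from h import *
from cell import hand_in
s=capture("side");s0=cv2.imread("pics/side0.png")
for n,(x0,y0,x1,y1) in dict(box=(288,298,316,322),buf=(325,297,346,326),bottle=(340,320,392,412),rest_scraper=(312,170,350,235)).items():
    d=cv2.absdiff(s,s0)[y0:y1,x0:x1].max(2);print(n,d.mean().round(1),(d>40).sum())
st=status.state();print(st["clock"],st["force"],np.abs(st["joint_velocities"]).max())
print(hand_in())
E
```

```text
box 2.7 0
buf 3.0 0
bottle 3.5 0
rest_scraper 4.2 26
21.45 [ 0.59393298 -0.34437293 -1.33773354] 0.022177908448207044
the job is handed in; nothing more can be done
None
```

The offcut is in the chip tray and the scraper is standing upright in its rest again. I handed the job in at about 21.5 s.

- **How it went:** I gripped the scraper and leaned it about 30° in the grip against the outer wall of the rest, because the tool can only point down. The blade then went in behind the offcut and pushed it along the slot, with no measurable contact force, until it fell out of the open end. I stood the scraper upright against the inner wall of the fork, set the collar on the prongs (about 5 N), released it and withdrew.
- **Final checks:** In the last pictures the offcut lies inside the tray and the scraper's handle top is within about 1 px of where it started.
- **Other things on the table:** The white box, white bottle and black bottle show no change from the first side picture, and the vial is in the same place by eye in the top view. The gripper was open and clear of everything, about 0.14 m above the handle.
- **Disagreements:** The two views disagreed by 1–5 mm when combined, and the side camera read about 1–1.5 px off prediction throughout. No check failed.

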